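# Check the inlay under the pointer, then clip the cover on and keep it pressed

## Robot

A 6-joint arm with a two-finger parallel gripper is mounted at the origin on the work surface. World frame = base frame: x ahead of the robot, y to its left, z up, the work surface at z = 0. Lengths are in m, angles in degrees, forces in N, time in s.
With the tool pointing down it reaches from about 0.275 to 0.85 m from the base axis. Payload 5.2 kg.
Tool frame: the origin (TCP) lies on the mounting face of the last link; the fingertips stand 173 mm ahead of it and the grasp point (between the pads) lies 155 mm ahead of it (env.tips_ahead is the distance from the TCP to the fingertips, in m); z points along the fingers, y is the line along which they close (so a half turn about z gives the same grasp; the last joint's range is limited). The gripper opens to 85 mm and grips with 20 to 120 N. Pads are 22 mm wide; open, the fingers measure 114 mm over their backs; the gripper's body (76 mm by 85 mm) begins 54 mm behind the grasp point. The pads swing forward as they close: fully open they stand 13 mm farther back than shut.
Start: joints at [58.51, 14.817, 87.949, -0, 77.235, -11.62], TCP at [0.187, 0.517, 0.405] pointing down, gripper open.
Joint ranges: [-179.93, 179.93], [-52.35, 119.4], [10.71, 147.94], [-69.91, 249.91], [12.55, 155.21], [-178.61, 178.61]. Speed limits (degrees/s): [147.25, 147.25, 180, 180, 180, 180].

## Interface

Orientations are given as [roll, pitch, yaw] about the fixed x, y, z axes, in that order (R = Rz(yaw) Ry(pitch) Rx(roll)).
In Python, from bench import env, viewer gives the robot as it stands. The module is installed in compiled form; this text tells all that it offers.
- The arm moves only by the tool jog_arm, never from a script. Its argument "commands" is a list that holds one entry, the list of rows, each a list of 6 numbers: the shift along the world's x, y, z in cm, then the turn, a rotation vector about the world's x, y, z in degrees. In form: [[[tx, ty, tz, rx, ry, rz], ...]]. A call has 1 to 5 rows; each row is the pose to reach, as a shift and turn from the pose commanded when the call began; what a row does not reach only later rows make up. A row lasts 1/8 s, in which the tool goes at most 62.5 mm and 10.7 degrees, less where a joint would pass 70% of its speed; a pose out of reach is approached as far as the arm can. A call with a gripper value outside its range is refused whole. "gripper" is the opening, from -1 (shut) to 1 (fully open), set as the call begins (left out, the last holds). The fingers move at their own pace and stop on an object; the grip force is fixed at half the most. Time passes only in rows, so rows that repeat a pose let the fingers close. It gives the time, the measured TCP pose, the force, the opening and the grip force at its end, in the units of the state.
- env.sense(): the state, without advancing time (a new reading comes with each control period).
- viewer.get_image(name): name is "scene" or "top"; returns a dict with "color" (400x640x3 uint8, red, green, blue), "fx", "fy", "cx", "cy" (pixels), "rvec" (rotation vector, rad) and "tvec" (3), from world to camera coordinates, as OpenCV has them. Camera axes: x right, y down, z forward; pixel columns grow to the right and rows downward; lengths in m; the calibration is good to about 2 mm. A picture is of the moment at which its call begins. There is no depth.
- env.hand_in(): hands the job in; it is judged then, once.
The state is a dict: "clock": time; "joint_positions": joint angles; "joint_vel": joint speeds; "joint_efforts": joint torques, N m; "tcp_pos": TCP position; "orientation": TCP orientation; "ft_force": force on the tool from outside, world axes, zero at the start; "torque": the same for the moment, N m; "gripper_width": finger opening in m; "finger_force": force on a finger pad.
Only numpy, scipy, OpenCV 4.12 (cv2) and the standard library are available. Lean on these libraries where they do the work, as an engineer would, in place of code of your own. Each camera call takes 0.05 s, during which the arm holds its last target. There are 200 camera calls.

## Task

Check the inlaid black panel on the x-y slide carriage: push the carriage by its knob so that first the round stud and then the square stud comes to rest under the fixed pointer, staying there a good half second each. Then draw the carriage back clear of the pointer, fetch the grey clip cover by its rib and press it straight down over the panel until both catches snap over its ends and it is fully home, and finish while still holding the cover and pressing it firmly down. Do not bump the pointer or disturb the other things on the desk.

Things in the scene. Friction and masses are not known exactly. Their poses are not given: they have to be found in the camera images.
- nest (a point): Centre of the cover's place on the carriage, level with the top of the two steel seat strips, 37 mm above the desk. Its frame: x away from the robot along the saddle slide, y along the carriage slide, z up; the stage is turned up to 15 degrees on the desk. The carriage is an aluminium plate, top 34 mm above the desk, from -120 to +70 mm along nest x and 100 mm wide.
- seat: Two steel strips on the carriage, 8 x 84 mm, 3 mm high, at nest x = +47 and -47 mm, on which the cover's ends rest when fully home. Between them the fixed black lacquered panel, 76 (x) x 66 (y) mm, top 44 mm above the desk, centred on the nest.
- round_stud (a point): Centre of the round pale stud, 14 mm across, inlaid in the panel at (+25, +18) mm in the nest frame, 45 mm above the desk.
- square_stud (a point): Centre of the square pale stud, 14 x 14 mm, inlaid in the panel at (-5, -18) mm in the nest frame, 45 mm above the desk.
- carriage_knob (a point): Middle of the upright round steel knob by which the carriage is pushed, at (-100, 0) mm in the nest frame: 20 mm across, 50 mm tall, from 34 to 84 mm above the desk; this point is 59 mm above the desk. A 28 mm wide collar surrounds its lowest 4 mm.
- saddle (a joint): Position of the carriage along the stage's x slide, 0 (drawn towards the robot) to 0.11 m; starts between 0 and 0.03. Stays where it is left; takes about 2 N to push.
- carriage (a joint): Position of the carriage along the stage's y slide, -0.035 to 0.035 m; stays where it is left; takes about 2 N to push.
- pointer_tip (a point): Tip of the fixed downward steel needle, 56 mm above the desk, at the stage's far end; a stud is under it when it is straight below. With saddle = 0 it is 90 mm beyond the nest along x.
- pointer: The fixed pointer: needle, a 10 mm wide arm from the needle 80 mm away from the robot (top 86 mm above the desk) and an 18 mm post. Its origin is on the desk straight under the needle's tip. With saddle below 0.015 the cover's place is 75 mm or more from the needle.
- cover_rib (a point): Centre of the grip rib on the loose grey clip cover, half-way up it. The rib runs along the cover's x: 70 (x) x 14 (y) x 35 mm high; its foot, the cover's roof, is 17.5 mm below this point. The cover stands on the desk: 100 (x) x 82 (y) x 50 mm, 0.08 to 0.17 kg, same after a half turn, hollow below the roof (84 x 74 mm inside, 12 mm deep), so it clears the panel by 4 mm each side.
- cover_underside (a point): Centre of the cover's underside, 32.5 mm below cover_rib, axes parallel to the cover: its x goes along nest x, either way round. Fully home it coincides with nest.
- catch_near (a joint): Sprung round catch on the carriage at nest x = -51 mm (robot's side): how far the cover pushes it outward; 0 at rest and when snapped home, about 0.003 m just before the snap. The cover meets both catches about 12 mm above home and needs about 15 to 20 N down in all; the force drops about 4 mm above home, then the cover seats on the rigid strips.
- catch_far (a joint): The same kind of catch at nest x = +51 mm (the far side).
- spray: Bystander: clear bottle with a white cap, 44 mm across, 130 mm tall; origin at its underside's centre.
- jar: Bystander: low glass jar, 60 mm across, 60 mm tall; origin at its underside's centre.
- brush: Bystander: brush with a wooden handle lying on the desk; origin under its middle.
- spares: Bystander: two spare black panels, 100 x 100 x 10 mm each, stacked; origin at the underside's centre.
Things that resemble listed ones, but are neither listed nor needed, are in the scene too. Of the things that look like the part that bears cover_rib, take the one that is farthest to the robot's right at the start.

How it is judged (in metres and radians):
On the way, in this order (a step that is already met when the one before it is completed fails the run):
1. the round stud rests under the pointer (horizontal distance between round_stud and pointer_tip below 0.006 m and velocity of joint saddle between -0.015 and 0.015 m/s and velocity of joint carriage between -0.015 and 0.015 m/s), for 0.4 s.
2. the square stud rests under the pointer (horizontal distance between square_stud and pointer_tip below 0.006 m and velocity of joint saddle between -0.015 and 0.015 m/s and velocity of joint carriage between -0.015 and 0.015 m/s), for 0.4 s.
3. the cover is snapped home over the panel (horizontal distance between cover_underside and nest below 0.006 m and z of cover_underside in the frame of nest below 0.002 m and angle between the x axis of cover_underside and the x axis of nest, either way round below 0.1 rad and angle between cover_underside's own z axis and vertical below 0.06 rad and value of joint each of catch_near, catch_far below 0.0012 m), for 0.1 s.
At the end, for the whole second after the job is handed in: The cover is home on the seat strips (centre within 6 mm of the nest, under 2 mm up, within 0.1 rad of square, level within 0.06 rad), both catches are back within 1.2 mm of rest, and the fingers, still on the cover, press it on the seat with over 5 N (all of step 3 and contact force between cover and seat above 5 N and contact force between cover and the fingers above 3 N); the arm keeps its last pose, push and grip.
It fails at once if the clear bottle is disturbed (moved over 20 mm) (distance of spray from where it was at the start of the episode above 0.02 m).
It fails at once if the glass jar is disturbed (moved over 20 mm) (distance of jar from where it was at the start of the episode above 0.02 m).
It fails at once if the brush is disturbed (moved over 20 mm) (distance of brush from where it was at the start of the episode above 0.02 m).
It fails at once if the stack of spare panels is disturbed (moved over 20 mm) (distance of spares from where it was at the start of the episode above 0.02 m).
It fails at once if the pointer is struck (over 4 N) (contact force between pointer and anything else above 4 N).
It also fails if it takes over 58 s, if anything falls off the work surface, if the arm or the gripper's body presses on something with over 40 N, if the wrist force passes 120 N, or if a joint passes its speed limit or range.

## Working session

There is one attempt and no reset: what is moved stays moved. The work goes in short steps, Python scripts to look and compute and a tool call to move; the robot and the scene stay as the last step left them, time stands still between calls to the robot, and variables do not carry over. Pictures are saved under pics/ and viewed, at most 10 in all, crops included, and the job is handed in when it is done.

Besides the shell and the picture viewer there is one more tool, called after "Emit:" by a JSON object that holds its "fn" and its "kwargs", one argument or row to a line. jog_arm: Moves the arm, as the interface text tells. Its arguments: {"type":"object","properties":{"commands":{"type":"array","items":{"type":"array","items":{"type":"array","items":{"type":"number"}}}},"gripper":{"type":"number"}},"required":["commands"]}

```bash
mkdir -p pics; cat > h.py <<'E'
import numpy as np, cv2
from bench import env, viewer
def cam(n):
    d=viewer.get_image(n); d['R']=cv2.Rodrigues(np.array(d['rvec'],float))[0]; d['t']=np.array(d['tvec'],float).ravel(); return d
def ray(d,u,v):
    r=d['R'].T@np.array([(u-d['cx'])/d['fx'],(v-d['cy'])/d['fy'],1]); return -d['R'].T@d['t'], r
def onz(d,u,v,z):
    c,r=ray(d,u,v); return c+r*(z-c[2])/r[2]
def proj(d,p):
    q=d['R']@np.array(p,float)+d['t']; return np.array([d['fx']*q[0]/q[2]+d['cx'],d['fy']*q[1]/q[2]+d['cy']])
def save(d,n,box=None,s=1):
    im=d['color'][:,:,::-1]
    if box: im=im[box[1]:box[3],box[0]:box[2]]
    cv2.imwrite('pics/'+n,cv2.resize(im,None,fx=s,fy=s,interpolation=cv2.INTER_CUBIC))
E
python3 - <<'E'
from h import *
for n in('scene','top'):
    d=cam(n); save(d,n+'0.png',s=1.25); np.save(n+'0.npy',d,allow_pickle=True)
    print(n,-d['R'].T@d['t'],d['fx'])
print(env.sense())
E
```

```text
scene [ 1.24537532 -0.24938672  0.94641765] 444.0966713951866
top [ 0.36159751 -0.01128207  1.48738201] 438.94433316033485
{'clock': 0.1, 'joint_positions': array([ 5.85106480e+01,  1.48548520e+01,  8.80040662e+01,  1.51609908e-03,
        7.72345161e+01, -1.16195337e+01]), 'joint_vel': array([ 0.04059487,  0.08556577, -0.1024455 , -0.06857986,  0.07258335,
        0.01018773]), 'joint_efforts': array([ 4.41449220e-05, -4.46971679e+01, -2.91246557e+01, -2.41284079e-04,
        6.38332742e-03,  1.44789516e-05]), 'tcp_pos': array([0.18680919, 0.51710336, 0.40396496]), 'orientation': array([-1.79908778e+02, -2.02665599e-02,  1.60129829e+02]), 'ft_force': array([ 0.9694934 , -0.1526442 , -0.51268435]), 'torque': array([-0.02550962,  0.0442858 ,  0.0235286 ]), 'finger_force': 0.0, 'gripper_width': 0.08560275905575998}
```

View pics/scene0.png

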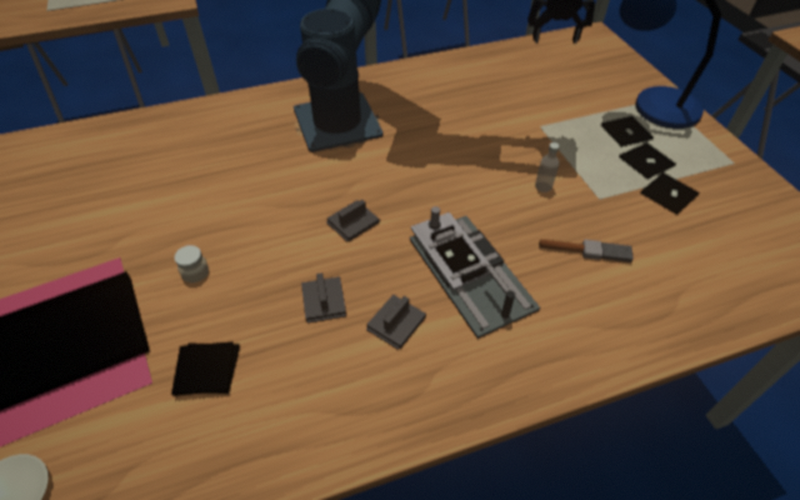

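View pics/top0.png

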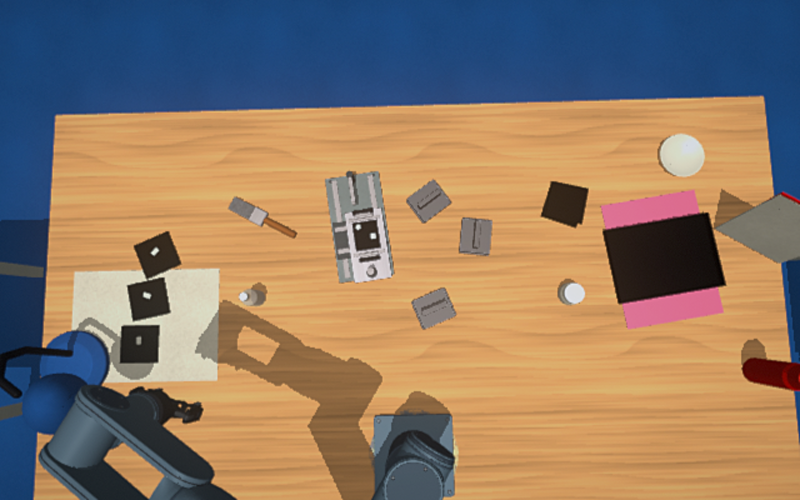

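The top view is at 1.25× scale. Three things look like the cover: (430,201), (475,236) and (433,307). The one farthest right is (475,236). The stage is at (360,225), with its pointer at the top end (351,180) and the knob at (371,271). I'll check these in a close crop.

```bash
python3 - <<'E'
from h import *
d=np.load('top0.npy',allow_pickle=True).item(); save(d,'c1.png',(255,130,405,235),5.3)
e=np.load('scene0.npy',allow_pickle=True).item(); save(e,'c2.png',(235,155,435,275),4)
E
```

```text
(no output)
```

View pics/c1.png

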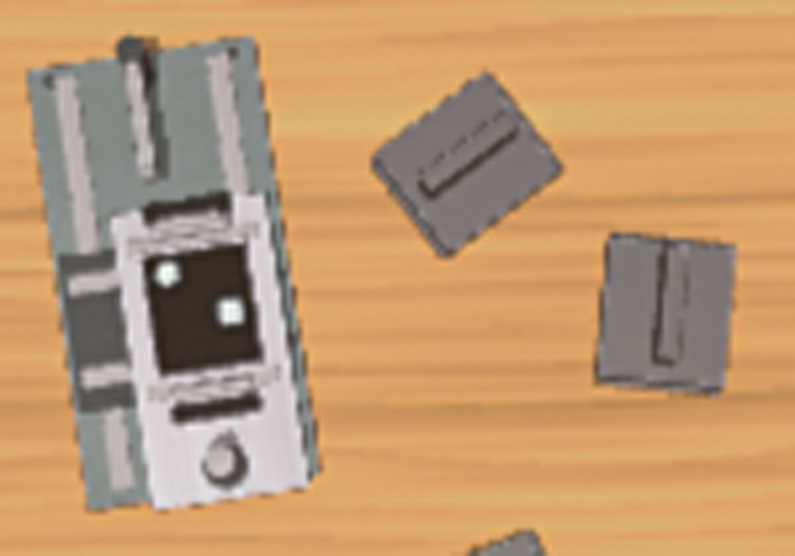

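View pics/c2.png

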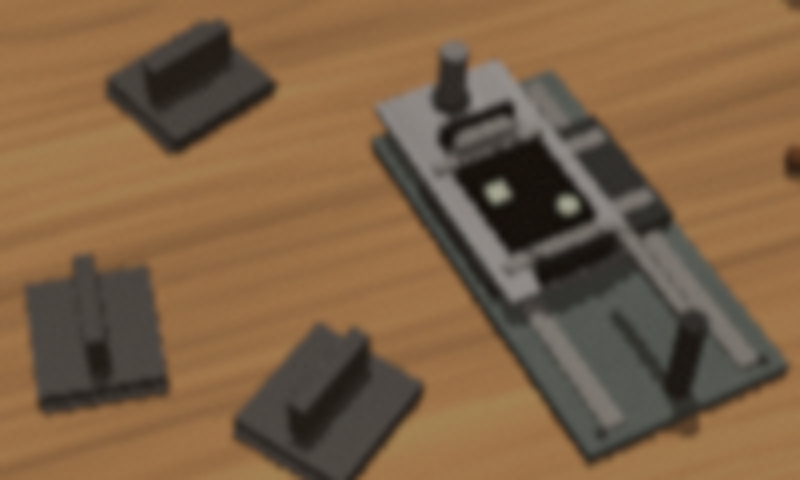

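Both crops show the layout clearly. The chosen cover is at top crop (665,310), with its rib along the image vertical. In the stage crop, the studs are at (168,273) and (230,312), the knob top at (225,455), the needle end of the arm at (150,175) and the post at (130,45).

```bash
cat > m.py <<'E'
from h import *
def blobs(d,mask,lo,hi,box):
    m=np.zeros(mask.shape,np.uint8); x0,y0,x1,y1=box; m[y0:y1,x0:x1]=mask[y0:y1,x0:x1]
    n,l,s,c=cv2.connectedComponentsWithStats(m)
    return [(l==i) for i in range(1,n) if lo<=s[i,4]<=hi]
def cen(w):  # weighted centroid
    y,x=np.mgrid[:w.shape[0],:w.shape[1]]; return (w*x).sum()/w.sum(),(w*y).sum()/w.sum()
def panel(d,thr,box,lo=200):
    g=d['color'].max(2); b=blobs(d,(g<thr).astype(np.uint8),lo,3000,box)
    return b
def tri(d1,p1,d2,p2):
    c1,r1=ray(d1,*p1); c2,r2=ray(d2,*p2); A=np.stack([r1,-r2],1); s=np.linalg.lstsq(A,c2-c1,rcond=None)[0]
    a=c1+s[0]*r1;b=c2+s[1]*r2; return (a+b)/2,np.linalg.norm(a-b)
E
python3 - <<'E'
from m import *
d=np.load('top0.npy',allow_pickle=True).item(); e=np.load('scene0.npy',allow_pickle=True).item()
def crop1(u,v): return 255+(u+.5)/5.3-.5,130+(v+.5)/5.3-.5
def crop2(u,v): return 235+(u+.5)/4-.5,155+(v+.5)/4-.5
# studs: brightness-weighted centroid in local windows over dark panel
def stud(D,u,v,r=3):
    u,v=int(round(u)),int(round(v)); g=D['color'].max(2).astype(float); w=np.zeros_like(g)
    w[v-r:v+r+1,u-r:u+r+1]=np.clip(g[v-r:v+r+1,u-r:u+r+1]-70,0,None); return cen(w)
S={}
for n,a,b in(('round',(168,273),(567,205)),('square',(230,312),(497,192))):
    p=stud(d,*crop1(*a)); q=stud(e,*crop2(*b)); S[n]=onz(d,*p,.045)
    print(n,p,q,S[n],onz(e,*q,.045),tri(d,p,e,q))
v=S['round']-S['square']; print('yaw from studs',np.degrees(np.arctan2(v[1],v[0])-np.arctan2(36,30)),np.linalg.norm(v))
print('tip arm end z86',onz(d,*crop1(150,178),.086),'post',onz(d,*crop1(130,45),.086))
T=onz(d,*crop1(150,175),.086); print('arm end in scene crop2',(proj(e,T)-[235,155])*4, (proj(e,[T[0],T[1],.056])-[235,155])*4)
print('knob z84',onz(d,*crop1(225,452),.084),onz(e,*crop2(453,50),.084))
# carriage corners / plate edges in top crop: left & right edges
for n,a,b,z in(('carL',(113,215),(155,508),.034),('carR',(262,190),(312,485),.034),('baseL',(30,72),(90,508),.01),('railL',(62,80),(85,250),.02)):
    A,B=onz(d,*crop1(*a),z),onz(d,*crop1(*b),z); print(n,A,B,np.degrees(np.arctan2(*(A-B)[[1,0]])))
# cover
hsv=cv2.cvtColor(d['color'],cv2.COLOR_RGB2HSV); m=(hsv[...,1]<70).astype(np.uint8)
for D,nm,box,mm in((d,'top',(362,168,402,212),m),):
    for b in blobs(D,mm,150,3000,box):
        r=cv2.minAreaRect(np.argwhere(b)[:,::-1].astype(np.float32)); print(nm,b.sum(),r,onz(D,*r[0],.015),cen(b*1.))
print('rib ends top z.05',onz(d,*crop1(672,240),.05),onz(d,*crop1(670,362),.05))
print('rib ends scene',onz(e,*crop2(83,258),.05),onz(e,*crop2(96,345),.05))
E
```

```text
round (np.float64(286.0409070698088), np.float64(181.11204979991106)) (np.float64(376.5514170040486), np.float64(205.71497975708502)) [0.59728638 0.13548973 0.045     ] [0.59593302 0.13524453 0.045     ] (array([0.59694831, 0.13503263, 0.04629778]), np.float64(0.0006892153913709942))
square (np.float64(298.0611961057024), np.float64(188.3094575799722)) (np.float64(358.94412698412697), np.float64(202.57968253968255)) [0.57212524 0.0957439  0.045     ] [0.57087722 0.09566437 0.045     ] (array([0.57186243, 0.0954249 , 0.04624099]), np.float64(0.0004789933344415858))
yaw from studs 7.469668685928706 0.04704055526119706
tip arm end z86 [0.64987012 0.14092667 0.086     ] post [0.73378661 0.15247923 0.086     ]
arm end in scene crop2 [617.69021843 224.34909932] [611.98779725 253.97982838]
knob z84 [0.4803675  0.09731645 0.084     ] [0.47454113 0.10020379 0.084     ]
carL [0.63723246 0.17036625 0.034     ] [0.45043627 0.14552679 0.034     ] 7.574540668361016
carR [0.65105147 0.07534839 0.034     ] [0.46266993 0.04696687 0.034     ] 8.567731293150976
baseL [0.73764561 0.22676753 0.01      ] [0.45281269 0.18955965 0.01      ] 7.44243745605746
railL [0.7292809  0.20443575 0.02      ] [0.61756312 0.19027298 0.02      ] 7.225004508310323
top 676 ((380.212890625, 188.8712921142578), (24.079898834228516, 28.35856056213379), 5.710593223571777) [ 0.56803964 -0.17993496  0.015     ] (np.float64(380.1760355029586), np.float64(188.8121301775148))
rib ends top z.05 [ 0.60981669 -0.18149114  0.05      ] [ 0.53309129 -0.17745934  0.05      ]
rib ends scene [ 0.53897897 -0.17633513  0.05      ] [ 0.60707475 -0.18489732  0.05      ]
```

Emit:
{"fn": "jog_arm", "kwargs": {
  "commands": [
    [[2,-3,0,0,0,5],[5.5,-8,0,0,0,11],[9,-13,0,0,0,17],[12.5,-18,0,0,0,23],[16,-23,0,0,0,27.5]]
  ],
  "gripper": 1
}}

```text
clock: 0.72
tcp_pos: [0.3475, 0.2856, 0.4045]
orientation: [-180.0, -0.0, -172.2]
ft_force: [0.7, -0.1, 0.7]
gripper_width: 0.0851
finger_force: 0.0
```

Emit:
{"fn": "jog_arm", "kwargs": {
  "commands": [
    [[3,-4.5,-1,0,0,0],[6.4,-9.2,-4,0,0,0],[10,-14.2,-8,0,0,0],[12.8,-18.5,-11,0,0,0],[12.8,-18.5,-11,0,0,0]]
  ]
}}

```text
clock: 1.35
tcp_pos: [0.4756, 0.0996, 0.2923]
orientation: [180.0, -0.2, -172.6]
ft_force: [-1.3, 0.3, 0.4]
gripper_width: 0.0852
finger_force: 0.0
```

```bash
python3 - <<'E'
from m import *
print(env.tips_ahead,env.sense()['tcp_pos'])
e=cam('scene'); d=cam('top'); a=e['color'][150:280,300:440]; b=d['color'][125:255,225:365]
im=np.hstack([cv2.resize(x[:,:,::-1],None,fx=2.8,fy=2.8,interpolation=cv2.INTER_CUBIC) for x in(a,b)]); cv2.imwrite('pics/p2.png',im)
E
```

```text
0.1734 [0.47559031 0.09962185 0.29227802]
```

View pics/p2.png

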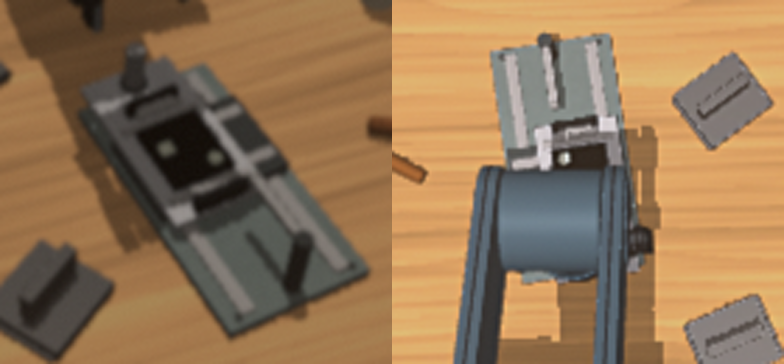

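The scene half shows the open gripper behind the knob (135,65). The pointer arm is hidden against the rail at (265,210). I'll descend and grip the knob.

Emit:
{"fn": "jog_arm", "kwargs": {
  "commands": [
    [[0,0.1,-2.5,0,0,0],[0,0.1,-5,0,0,0],[0,0.1,-7,0,0,0],[0,0.1,-7,0,0,0],[0,0.1,-7,0,0,0]]
  ]
}}

```text
clock: 2.08
tcp_pos: [0.475, 0.1042, 0.2259]
orientation: [-180.0, 0.1, -172.3]
ft_force: [-0.6, -0.0, 0.6]
gripper_width: 0.0855
finger_force: 0.0
```

Emit:
{"fn": "jog_arm", "kwargs": {
  "commands": [
    [[0,0,0,0,0,0],[0,0,0,0,0,0],[0,0,0,0,0,0],[0,0,0,0,0,0],[0,0,0,0,0,0]]
  ],
  "gripper": -1
}}

```text
clock: 2.7
tcp_pos: [0.4751, 0.1031, 0.2251]
orientation: [-180.0, 0.0, -172.4]
ft_force: [-0.9, -2.5, 5.9]
gripper_width: 0.0187
finger_force: 58.4
```

```bash
python3 - <<'E'
from m import *
e=cam('scene'); np.save('scene1.npy',e,allow_pickle=True)
for q0 in((376.5,205.7),(358.9,202.6)):
    g=e['color'].max(2).astype(float); w=np.zeros_like(g); u,v=int(round(q0[0])),int(round(q0[1]))
    w[v-4:v+5,u-4:u+5]=np.clip(g[v-4:v+5,u-4:u+5]-70,0,None); q=cen(w); print(q,onz(e,*q,.045),w.max())
E
```

```text
(np.float64(377.4131274131274), np.float64(205.6023166023166)) [0.59632331 0.13753825 0.045     ] 39.0
(np.float64(360.03614457831327), np.float64(202.23694779116465)) [0.57073169 0.09884183 0.045     ] 28.0
```

Emit:
{"fn": "jog_arm", "kwargs": {
  "commands": [
    [[1.2,0.1,0,0,0,0],[2.6,0.2,0,0,0,0],[4,0.3,0,0,0,0],[5.2,0.4,0,0,0,0],[5.7,0.4,0,0,0,0]]
  ]
}}

```text
clock: 3.38
tcp_pos: [0.5324, 0.1076, 0.2251]
orientation: [180.0, 0.0, -172.4]
ft_force: [-2.8, 0.9, 8.3]
gripper_width: 0.0183
finger_force: 58.5
```

```bash
python3 - <<'E'
from m import *
s=env.sense(); print(s['tcp_pos'],s['ft_force'])
e=cam('scene'); np.save('scene2.npy',e,allow_pickle=True)
im=e['color'][175:255,340:440].astype(float)*1.6
cv2.imwrite('pics/p3.png',cv2.resize(np.clip(im[:,:,::-1],0,255).astype(np.uint8),None,fx=7.5,fy=7.5,interpolation=cv2.INTER_CUBIC))
for x in((.6545,.1417,.056),(.6545,.1417,.045),(.6545,.1417,.086)): print((proj(e,x)-[340,175])*7.5)
E
```

```text
[0.53238359 0.10759806 0.22511822] [-2.81710102  0.88046068  8.27378194]
[365.57458437 331.7209585 ]
[361.71555123 351.5173525 ]
[376.39748779 276.20071478]
```

View pics/p3.png

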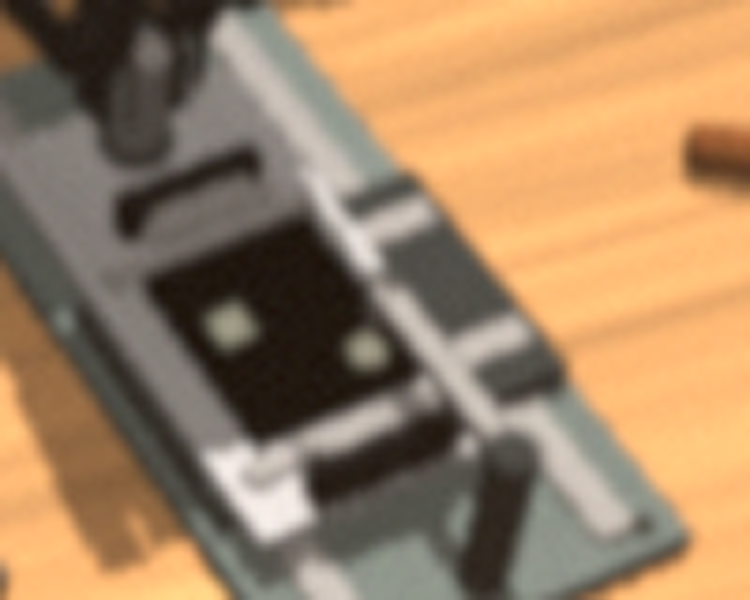

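The view shows the round stud at (366,351). The predicted point under the tip is (362,352), and the arm's end shows near (378,278), with (376,276) predicted. I'll refine the arm line from the first top image.

```bash
python3 - <<'E'
from m import *
d=np.load('top0.npy',allow_pickle=True).item(); e=np.load('scene2.npy',allow_pickle=True).item()
g=d['color'].astype(int)
print(g[140:170,276:290].sum(2)//3)
q0=(340+366/7.5,175+351/7.5)
g2=e['color'].max(2).astype(float); w=np.zeros_like(g2); u,v=int(round(q0[0])),int(round(q0[1])); w[v-3:v+4,u-3:u+4]=np.clip(g2[v-3:v+4,u-3:u+4]-60,0,None); q=cen(w)
print('round scene',q,onz(e,*q,.045))
E
```

```text
[[160  91  76  84  84  74  54  85  98 133 136 135 134 133]
 [141 102  80 114 111  67  45  68  99 136 136 134 134 135]
 [136 129 119 179 176 100  48  63  97 137 135 134 135 134]
 [136 132 132 180 180 122  49  47  87 137 136 135 134 133]
 [134 132 133 178 182 156  55  42  82 138 137 135 134 133]
 [135 132 140 183 187 182  64  49  90 139 139 134 134 133]
 [135 132 139 178 186 180  68  67  97 139 138 134 133 134]
 [134 133 136 165 182 171  79  83  99 138 138 134 133 134]
 [134 133 135 155 179 171  98  84  96 138 137 134 133 135]
 [134 134 132 140 178 177 134  87  94 137 137 134 136 135]
 [133 133 128 119 175 181 161  91  93 127 136 135 134 135]
 [133 133 130 131 178 182 161  87  82  98 134 136 135 134]
 [134 133 132 142 185 189 185  88  82  96 135 135 133 133]
 [134 133 132 140 183 186 181  83  82  96 136 135 134 132]
 [135 133 132 136 166 183 173  88  83  95 137 136 135 134]
 [133 133 133 135 156 181 174 103  83  94 129 136 136 136]
 [133 132 133 132 140 179 178 127  86  84  98 135 136 135]
 [134 133 133 126 114 176 184 163  90  83  95 135 136 134]
 [133 133 134 129 121 179 189 188  94  83  95 136 136 134]
 [135 134 133 133 141 190 189 185  88  83  96 137 137 136]
 [135 135 135 132 143 190 182 176  79  82  97 138 137 137]
 [136 136 135 134 137 165 162 152  82  83  97 138 138 136]
 [136 136 136 134 138 159 176 168 104  87  96 138 138 136]
 [137 136 135 134 137 144 144 135 109 101 108 138 137 136]
 [138 137 136 136 137 136 123 115 124 136 138 138 136 135]
 [138 136 135 136 137 138 136 136 138 139 138 138 137 136]
 [137 136 137 137 138 137 138 138 139 138 138 140 139 139]
 [136 137 138 139 138 138 138 128 127 129 129 129 130 122]
 [137 137 138 138 138 130 120  74  60  66  68  61  57  55]
 [129 132 139 148 156 119  59  45  46  48  47  49  51  50]]
round scene (np.float64(388.47837150127225), np.float64(221.23155216284988)) [0.65284846 0.14316461 0.045     ]
```

Emit:
{"fn": "jog_arm", "kwargs": {
  "commands": [
    [[-1.3,-0.17,0,0,0,0],[-2.8,-0.37,0,0,0,0],[-4.3,-0.57,0,0,0,0],[-5.4,-0.72,0,0,0,0],[-5.8,-0.77,0,0,0,0]]
  ]
}}

```text
clock: 4.05
tcp_pos: [0.4727, 0.0993, 0.2252]
orientation: [-180.0, 0.0, -172.4]
ft_force: [2.4, 1.2, 4.4]
gripper_width: 0.0184
finger_force: 59.9
```

Emit:
{"fn": "jog_arm", "kwargs": {
  "commands": [
    [[-0.15,-0.02,0,0,0,0],[-0.3,-0.04,0,0,0,0],[-0.45,-0.06,0,0,0,0],[-0.6,-0.08,0,0,0,0],[-0.6,-0.08,0,0,0,0]]
  ]
}}

```text
clock: 4.68
tcp_pos: [0.4682, 0.0987, 0.2251]
orientation: [-180.0, 0.2, -172.4]
ft_force: [6.0, 2.5, 1.8]
gripper_width: 0.0184
finger_force: 59.4
```

```bash
python3 - <<'E'
from m import *
d=np.load('top0.npy',allow_pickle=True).item()
print(onz(d,282.4,161.2,.086),onz(d,280.0,145.5,.086), onz(d,279.5,138.5,.09))
E
```

```text
[0.65646193 0.14247943 0.086     ] [0.70888659 0.14982705 0.086     ] [0.73130394 0.15078937 0.09      ]
```

Emit:
{"fn": "jog_arm", "kwargs": {
  "commands": [
    [[-0.2,-0.02,0,0,0,0],[-0.4,-0.05,0,0,0,0],[-0.4,-0.05,0,0,0,0],[-0.4,-0.05,0,0,0,0],[-0.4,-0.05,0,0,0,0]]
  ]
}}

```text
clock: 5.3
tcp_pos: [0.4669, 0.0983, 0.2253]
orientation: [-180.0, 0.6, -172.4]
ft_force: [17.0, 3.8, -9.7]
gripper_width: 0.0187
finger_force: 58.9
```

```bash
python3 - <<'E'
from m import *
e=cam('scene');np.save('scene3.npy',e,allow_pickle=True)
for p in((.590,.135),(.565,.096)):
    u,v=np.round(proj(e,[*p,.045])).astype(int); g=e['color'].max(2).astype(float); w=np.zeros_like(g)
    w[v-5:v+6,u-5:u+6]=np.clip(g[v-5:v+6,u-5:u+6]-70,0,None); q=cen(w); print(q,onz(e,*q,.045),w.max())
E
```

```text
(np.float64(379.14132379248656), np.float64(201.49552772808588)) [0.5849309  0.14759645 0.045     ] 76.0
(np.float64(357.497975708502), np.float64(200.8582995951417)) [0.56412883 0.09431371 0.045     ] 29.0
```

Emit:
{"fn": "jog_arm", "kwargs": {
  "commands": [
    [[1.5,0.2,0,0,0,0],[3,0.4,0,0,0,0],[4.6,0.65,0,0,0,0],[6,0.85,0,0,0,0],[6.7,0.93,0,0,0,0]]
  ]
}}

```text
clock: 5.98
tcp_pos: [0.5303, 0.1073, 0.2251]
orientation: [-180.0, -0.1, -172.4]
ft_force: [-2.8, -1.2, 10.7]
gripper_width: 0.0186
finger_force: 61.1
```

Emit:
{"fn": "jog_arm", "kwargs": {
  "commands": [
    [[0,0,0,0,0,0],[0,0,0,0,0,0],[0,0,0,0,0,0],[0,0,0,0,0,0],[0,0,0,0,0,0]]
  ]
}}

```text
clock: 6.6
tcp_pos: [0.5305, 0.1073, 0.2251]
orientation: [-180.0, 0.0, -172.4]
ft_force: [1.9, 0.1, 5.7]
gripper_width: 0.0186
finger_force: 60.7
```

```bash
python3 - <<'E'
from m import *
e=cam('scene')
q0=(388.5,221.2)
g2=e['color'].max(2).astype(float); w=np.zeros_like(g2); u,v=int(round(q0[0])),int(round(q0[1])); w[v-3:v+4,u-3:u+4]=np.clip(g2[v-3:v+4,u-3:u+4]-60,0,None); q=cen(w)
print('round scene',q,onz(e,*q,.045))
E
```

```text
round scene (np.float64(387.98522167487687), np.float64(220.80295566502463)) [0.65118304 0.14255707 0.045     ]
```

Emit:
{"fn": "jog_arm", "kwargs": {
  "commands": [
    [[0.25,0,0,0,0,0],[0.25,0,0,0,0,0],[0.25,0,0,0,0,0],[0.25,0,0,0,0,0],[0.25,0,0,0,0,0]]
  ]
}}

```text
clock: 7.28
tcp_pos: [0.5324, 0.1074, 0.2251]
orientation: [-180.0, -0.1, -172.4]
ft_force: [-0.1, -0.1, 7.9]
gripper_width: 0.0185
finger_force: 61.0
```

Emit:
{"fn": "jog_arm", "kwargs": {
  "commands": [
    [[0,0,0,0,0,0],[0,0,0,0,0,0],[0,0,0,0,0,0],[0,0,0,0,0,0],[0,0,0,0,0,0]]
  ]
}}

```text
clock: 7.9
tcp_pos: [0.5324, 0.1075, 0.2251]
orientation: [-180.0, -0.1, -172.4]
ft_force: [-0.5, 0.9, 9.1]
gripper_width: 0.0182
finger_force: 61.0
```

Next is the square stud. The target TCP is (.5575,.147), a shift of (2.5, 3.95) cm.

Emit:
{"fn": "jog_arm", "kwargs": {
  "commands": [
    [[0.5,0.8,0,0,0,0],[1.1,1.8,0,0,0,0],[1.8,2.8,0,0,0,0],[2.3,3.6,0,0,0,0],[2.5,3.95,0,0,0,0]]
  ]
}}

```text
clock: 8.52
tcp_pos: [0.5575, 0.1468, 0.2251]
orientation: [-179.9, -0.1, -172.3]
ft_force: [-1.1, -3.1, 10.4]
gripper_width: 0.0186
finger_force: 61.1
```

Emit:
{"fn": "jog_arm", "kwargs": {
  "commands": [
    [[0,0,0,0,0,0],[0,0,0,0,0,0],[0,0,0,0,0,0],[0,0,0,0,0,0],[0,0,0,0,0,0]]
  ]
}}

```text
clock: 9.15
tcp_pos: [0.5575, 0.147, 0.2251]
orientation: [-180.0, -0.1, -172.4]
ft_force: [0.4, 1.4, 7.8]
gripper_width: 0.0182
finger_force: 60.9
```

```bash
python3 - <<'E'
from m import *
e=cam('scene'); np.save('scene4.npy',e,allow_pickle=True)
q0=proj(e,[.6535,.142,.045])
g2=e['color'].max(2).astype(float); w=np.zeros_like(g2); u,v=np.round(q0).astype(int); w[v-3:v+4,u-3:u+4]=np.clip(g2[v-3:v+4,u-3:u+4]-60,0,None); q=cen(w)
print('square scene',q0,q,onz(e,*q,.045))
im=e['color'][175:255,340:440].astype(float)*1.6
cv2.imwrite('pics/p4.png',cv2.resize(np.clip(im[:,:,::-1],0,255).astype(np.uint8),None,fx=7.5,fy=7.5,interpolation=cv2.INTER_CUBIC))
E
```

```text
square scene [388.17010607 221.54289601] (np.float64(388.3404255319149), np.float64(221.39007092198582)) [0.65319616 0.14261728 0.045     ]
```

View pics/p4.png

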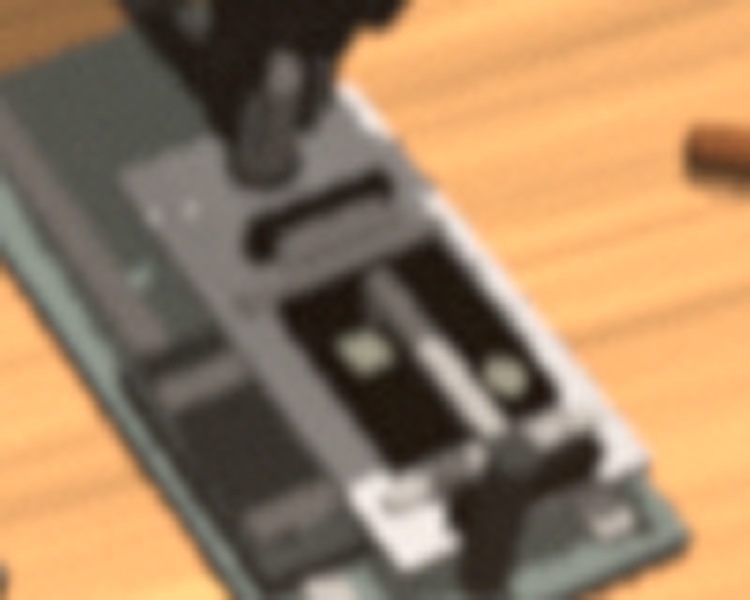

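The view confirms the square stud at (365,352), right below the arm end (378,275). That matches the prediction. I'll draw back.

Emit:
{"fn": "jog_arm", "kwargs": {
  "commands": [
    [[-1.5,-0.5,0,0,0,0],[-3.5,-1.2,0,0,0,0],[-5.5,-1.9,0,0,0,0],[-7.5,-2.6,0,0,0,0],[-8.5,-2.95,0,0,0,0]]
  ]
}}

```text
clock: 9.82
tcp_pos: [0.472, 0.1175, 0.2251]
orientation: [180.0, -0.0, -172.4]
ft_force: [3.1, 2.3, 5.0]
gripper_width: 0.018
finger_force: 60.9
```

Emit:
{"fn": "jog_arm", "kwargs": {
  "commands": [
    [[0,0,0,0,0,0],[0,0,0,0,0,0],[0,0,0,0,0,0],[0,0,0,0,0,0],[0,0,0,0,0,0]]
  ],
  "gripper": 1
}}

```text
clock: 10.45
tcp_pos: [0.4735, 0.1176, 0.2245]
orientation: [180.0, -0.0, -172.4]
ft_force: [0.4, 0.3, -0.4]
gripper_width: 0.0856
finger_force: 0.0
```

Emit:
{"fn": "jog_arm", "kwargs": {
  "commands": [
    [[0,0,1,0,0,0],[0,0,4,0,0,0],[0,-2,8,0,0,0],[0,-7,10,0,0,-6],[0,-13,10,0,0,-13]]
  ]
}}

```text
clock: 11.08
tcp_pos: [0.474, -0.0132, 0.3276]
orientation: [-180.0, 0.3, 174.6]
ft_force: [1.0, -0.0, 0.0]
gripper_width: 0.0855
finger_force: 0.0
```

Emit:
{"fn": "jog_arm", "kwargs": {
  "commands": [
    [[0,-5,0,0,0,0],[0,-10,0,0,0,0],[0,-14,0,0,0,0],[0,-16,0,0,0,0],[0,-16,0,0,0,0]]
  ]
}}

```text
clock: 11.7
tcp_pos: [0.4734, -0.1732, 0.325]
orientation: [180.0, 0.0, 174.5]
ft_force: [-0.1, 0.7, 0.8]
gripper_width: 0.0855
finger_force: 0.0
```

```bash
python3 - <<'E'
from m import *
d=cam('top'); e=cam('scene'); np.save('top5.npy',d,allow_pickle=True); np.save('scene5.npy',e,allow_pickle=True)
a=d['color'][130:235,255:405]; b=e['color'][155:275,235:435]
cv2.imwrite('pics/p5.png',np.vstack([cv2.resize(x[:,:,::-1],(480,h),interpolation=cv2.INTER_CUBIC) for x,h in((a,310),(b,288))]))
E
```

```text
(no output)
```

View pics/p5.png

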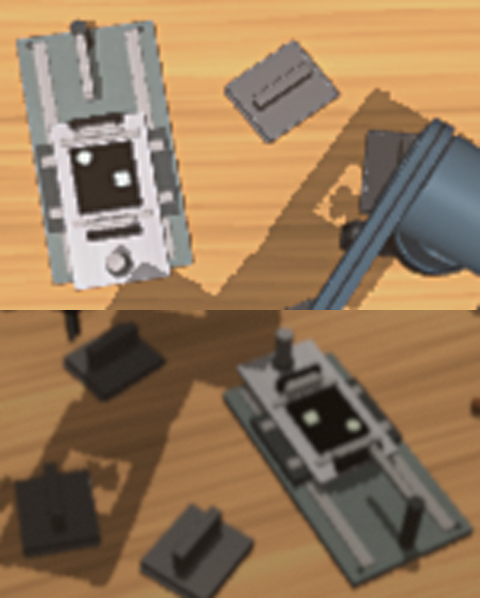

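The top view shows the carriage drawn back clear, with the studs at (84,157) and (122,180). The cover is half hidden by the arm. I'll compute the nest from this picture and the cover from the first ones.

```bash
python3 - <<'E'
from m import *
d=np.load('top5.npy',allow_pickle=True).item(); e=np.load('scene5.npy',allow_pickle=True).item()
def stud(D,u,v,r=4):
    u,v=int(round(u)),int(round(v)); g=D['color'].max(2).astype(float); w=np.zeros_like(g)
    w[v-r:v+r+1,u-r:u+r+1]=np.clip(g[v-r:v+r+1,u-r:u+r+1]-70,0,None); return cen(w)
f=480/150; c=lambda u,v:(255+u/f,130+v/(310/105)); k=lambda u,v:(235+u/2.4,155+(v-310)/2.4)
for D,ps,l in((d,(c(84,157),c(122,180)),'top'),(e,(k(353,425),k(311,417)),'scene')):
    R,S=[onz(D,*stud(D,*p),.045)[:2] for p in ps]; v=R-S
    y=np.arctan2(v[1],v[0])-np.arctan2(36,30); a=np.radians(7.7); ex=np.array([np.cos(a),np.sin(a)]); ey=np.array([-ex[1],ex[0]])
    print(l,R,S,np.linalg.norm(v),'yaw',np.degrees(y),'nest',((R-25*ex/1e3-18*ey/1e3)+(S+5*ex/1e3+18*ey/1e3))/2)
e=np.load('scene0.npy',allow_pickle=True).item(); P=np.array([onz(e,235+u/4,155+v/4,.015) for u,v in((25,287),(147,267),(166,380),(40,398))]); print(P,P.mean(0))
E
```

```text
top [0.59389272 0.15424832] [0.56679034 0.11288219] 0.049453979858171425 yaw 6.573445414258375 nest [0.5704317  0.13222539]
scene [0.58969524 0.15434138] [0.56514646 0.11304113] 0.048045319163117974 yaw 9.078412069679365 nest [0.56751102 0.13235139]
[[ 0.52379768 -0.2142962   0.015     ]
 [ 0.53401903 -0.1348465   0.015     ]
 [ 0.62377615 -0.14687216  0.015     ]
 [ 0.61102149 -0.22434865  0.015     ]] [ 0.57315359 -0.18009088  0.015     ]
```

Emit:
{"fn": "jog_arm", "kwargs": {
  "commands": [
    [[4,-0.3,0,0,0,-0.5],[8,-0.6,-3,0,0,-0.5],[9.8,-0.7,-6,0,0,-0.5],[9.8,-0.7,-9,0,0,-0.5],[9.8,-0.7,-11,0,0,-0.5]]
  ]
}}

```text
clock: 12.42
tcp_pos: [0.5714, -0.177, 0.213]
orientation: [179.9, -0.1, 174.3]
ft_force: [0.3, -0.4, 0.6]
gripper_width: 0.0852
finger_force: 0.0
```

Emit:
{"fn": "jog_arm", "kwargs": {
  "commands": [
    [[0,0,-1,0,0,0],[0,0,-2,0,0,0],[0,0,-2.3,0,0,0],[0,0,-2.3,0,0,0]]
  ]
}}

```text
clock: 12.92
tcp_pos: [0.5715, -0.1794, 0.1921]
orientation: [-180.0, 0.0, 174.1]
ft_force: [-0.8, -0.3, 0.2]
gripper_width: 0.0858
finger_force: 0.0
```

Emit:
{"fn": "jog_arm", "kwargs": {
  "commands": [
    [[0,0,-0.1,0,0,0],[0,0,-0.1,0,0,0],[0,0,-0.1,0,0,0],[0,0,-0.1,0,0,0],[0,0,-0.1,0,0,0]]
  ],
  "gripper": -1
}}

```text
clock: 13.55
tcp_pos: [0.5716, -0.1796, 0.191]
orientation: [-180.0, 0.0, 174.1]
ft_force: [-0.3, -0.4, 1.9]
gripper_width: 0.013
finger_force: 59.6
```

Emit:
{"fn": "jog_arm", "kwargs": {
  "commands": [
    [[0,0,1,0,0,0],[0,0,4,0,0,0],[0,0,8,0,0,0],[0,0,11,0,0,0],[0,0,12,0,0,0]]
  ]
}}

```text
clock: 14.18
tcp_pos: [0.5718, -0.1796, 0.3132]
orientation: [-179.9, 0.2, 174.1]
ft_force: [0.8, 0.3, -0.8]
gripper_width: 0.0134
finger_force: 59.2
```

Emit:
{"fn": "jog_arm", "kwargs": {
  "commands": [
    [[0,3,0,0,0,3],[0,8,0,0,0,6],[0,13,0,0,0,9],[0,18,0,0,0,12],[0,23,0,0,0,13.6]]
  ]
}}

```text
clock: 14.8
tcp_pos: [0.5708, 0.0521, 0.3096]
orientation: [180.0, -0.1, -172.2]
ft_force: [-0.1, -0.5, -0.6]
gripper_width: 0.0131
finger_force: 59.2
```

Emit:
{"fn": "jog_arm", "kwargs": {
  "commands": [
    [[0,4,0,0,0,0],[-0.1,7,0,0,0,0],[-0.15,8.15,-2,0,0,0],[-0.15,8.15,-3.5,0,0,0],[-0.15,8.15,-3.5,0,0,0]]
  ]
}}

```text
clock: 15.42
tcp_pos: [0.5691, 0.1315, 0.2736]
orientation: [180.0, -0.3, -172.3]
ft_force: [-0.1, -0.6, -0.7]
gripper_width: 0.0131
finger_force: 59.1
```

```bash
python3 - <<'E'
from m import *
print(env.sense()['tcp_pos'],env.sense()['orientation'])
e=cam('scene'); np.save('scene6.npy',e,allow_pickle=True)
im=e['color'][150:240,310:430].astype(float)*1.7
cv2.imwrite('pics/p6.png',cv2.resize(np.clip(im[:,:,::-1],0,255).astype(np.uint8),None,fx=6.6,fy=6.6,interpolation=cv2.INTER_CUBIC))
E
```

```text
[0.56914162 0.13152989 0.27360927] [ 179.99374732   -0.2575658  -172.28226325]
```

View pics/p6.png

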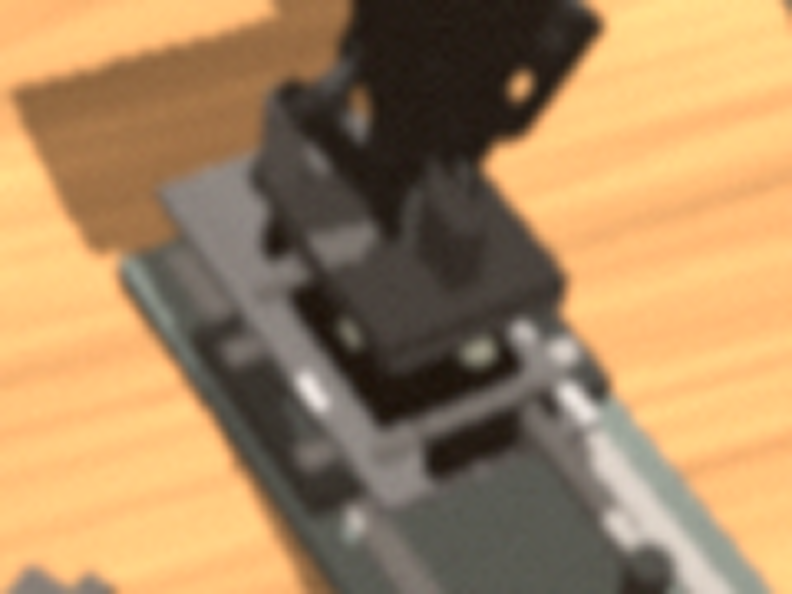

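The cover is level above the panel. Its front roof corners show at (388,350) and (560,277). I'll check its centre from them.

```bash
python3 - <<'E'
from m import *
e=np.load('scene6.npy',allow_pickle=True).item()
a=np.radians(7.7); ex=np.array([np.cos(a),np.sin(a)]); ey=np.array([-ex[1],ex[0]])
k=lambda p:((p+np.array([310,150]))) 
c=lambda u,v:(310+(u+.5)/6.6-.5,150+(v+.5)/6.6-.5)
A,B=onz(e,*c(388,350),.0976)[:2],onz(e,*c(560,277),.0976)[:2]; v=B-A
print(A,B,np.linalg.norm(v),np.degrees(np.arctan2(-v[0],v[1])),(A+B)/2-.05*ex)
# predicted corner pixels for centre=tcp
for s,t in((1,-1),(1,1),(-1,-1)):
    p=np.array([.5691,.1315])+.05*s*ex+.041*t*ey; print((proj(e,[*p,.0976])-[310,150])*6.6,(proj(e,[*p,.0826])-[310,150])*6.6)
# seat strip far: predicted ends with nest .5702,.132
for t in(-1,1):
    p=np.array([.5702,.132])+.051*ex+.042*t*ey; print('strip',(proj(e,[*p,.037])-[310,150])*6.6)
for q in((.025,.018),(-.005,-.018)):
    p=np.array([.5702,.132])+q[0]*ex+q[1]*ey; print('stud',(proj(e,[*p,.045])-[310,150])*6.6)
E
```

```text
[0.61798795 0.09762947] [0.6060009  0.17463959] 0.07793746065861991 8.847406693299133 [0.56244527 0.12943522]
[391.53476489 359.14532412] [388.13799985 384.31815943]
[575.16950242 284.76663908] [570.0008612  310.15281712]
[260.82155121 184.98465515] [258.86747826 210.60924908]
strip [379.6287216  462.27311306]
strip [560.72035692 386.85197687]
stud [476.97780199 350.19218195]
stud [361.01116605 330.04643109]
```

```bash
python3 - <<'E'
from m import *
e=np.load('scene6.npy',allow_pickle=True).item()
g=e['color'].astype(int).sum(2)
print('cols 368..398 rows 186..212'); 
for r in range(184,214): print(r,g[r,364:400])
a=np.radians(7.7); ex=np.array([np.cos(a),np.sin(a)]); ey=np.array([-ex[1],ex[0]]); c=np.array([.5691,.1315])
for z in(.0976,.0826): print(z,[proj(e,[*(c+.05*ex+t*ey),z]).round(1) for t in(-.041,-.02,0,.02,.041)])
print('ribend',[proj(e,[*(c+.035*ex+t*ey),z]).round(1) for t in(-.007,.007) for z in(.0976,.1326)])
E
```

```text
cols 368..398 rows 186..212
184 [179 183 149 100  63  54  73 112 114  90  79  78  80  84 102 114 114 115
 109 109 117 118 121 119 131 174 244 307 335 336 331 336 334 331 331 325]
185 [205 201 173 116  75  65  83 113 117  95  78  79  79  85  95  98 102 104
 100 102 117 115 119 118 119 135 196 266 312 326 332 333 324 324 320 317]
186 [208 192 162 124  95  86 101 118 116  92  76  77  78  81  84  85  89  87
  88  98 114 117 116 121 118 126 154 210 270 304 319 324 323 321 319 317]
187 [201 172 142 121 106 108 113 121 112  94  84  79  78  75  85  80  87  84
  86 101 112 119 120 121 118 120 123 155 211 262 302 316 321 322 320 325]
188 [182 149 125 118 115 117 119 116 110  92  82  77  81  74  79  81  83  85
  90 105 114 116 120 120 121 119 121 126 154 212 273 315 328 330 334 338]
189 [157 132 119 115 119 119 119 121 114 102  88  84  80  79  80  83  82  80
  90 104 114 117 121 121 123 117 121 119 131 164 237 306 337 340 340 340]
190 [129 124 118 121 120 116 124 117 117 113 105  89  88  77  76  84  82  82
  95 108 121 121 119 118 116 118 120 116 120 139 196 272 324 337 341 336]
191 [121 120 12
[... 3103 characters left out ...]
140 136 147 169 159 116 106 175 277 353 389 386 331]
212 [218 164  97  49  42  39  46  54  68  83 108 140 162 172 189 198 200 197
 187 166 136 113 100  89 110 153 183 178 150 121 160 229 294 358 398 379]
213 [232 204 136  74  53  70  95 112 118 138 163 192 198 200 196 187 168 156
 138 108  86  67  62  64  96 152 182 194 180 168 178 221 254 311 362 354]
0.0976 [array([369.3, 204.4]), array([376.6, 201.5]), array([383.4, 198.7]), array([390.1, 196. ]), array([397.1, 193.1])]
0.0826 [array([368.8, 208.2]), array([376. , 205.3]), array([382.7, 202.6]), array([389.4, 199.8]), array([396.4, 197. ])]
ribend [array([377.8, 195.6]), array([379.3, 186.4]), array([382.6, 193.7]), array([384.1, 184.4])]
```

The bottom edge sits within about 1–2 px of the prediction, so a few millimetres of x are in doubt. I'll lower to just above the catches and compare the cover with the carriage at nearly the same height.

Emit:
{"fn": "jog_arm", "kwargs": {
  "commands": [
    [[0,0,-1,0,0,0],[0,0,-2,0,0,0],[0.05,0,-2.8,0,0,0],[0.05,0,-3,0,0,0],[0.05,0,-3,0,0,0]]
  ]
}}

```text
clock: 16.1
tcp_pos: [0.5704, 0.1321, 0.2456]
orientation: [180.0, -0.0, -172.3]
ft_force: [-0.0, 0.5, -1.5]
gripper_width: 0.0134
finger_force: 59.1
```

```bash
python3 - <<'E'
from m import *
s=env.sense(); print(s['tcp_pos'],s['orientation'],s['ft_force'])
e=cam('scene'); np.save('scene7.npy',e,allow_pickle=True)
im=e['color'][160:230,330:420].astype(float)*2.0
im=cv2.resize(np.clip(im[:,:,::-1],0,255).astype(np.uint8),None,fx=8.5,fy=8.5,interpolation=cv2.INTER_CUBIC)
cv2.imwrite('pics/p7.png',im)
a=np.radians(7.7); ex=np.array([np.cos(a),np.sin(a)]); ey=np.array([-ex[1],ex[0]])
z0=s['tcp_pos'][2]-.191; c=s['tcp_pos'][:2]; n=np.array([.5703,.1318])
P=lambda o,x,y,z:((proj(e,[*(o+x*ex+y*ey),z])-[330,160]+.5)*8.5).round()
for l,o,x,y,z in(('roofFL',c,.05,-.041,z0+.015),('roofFR',c,.05,.041,z0+.015),('botFL',c,.05,-.041,z0),('botFR',c,.05,.041,z0),('stripFL',n,.051,-.042,.037),('stripFR',n,.051,.042,.037),('carFL',n,.07,-.05,.034),('carFR',n,.07,.05,.034),('carNL',n,-.12,-.05,.034),('ribfootL',c,.035,-.007,z0+.015),('ribtopL',c,.035,-.007,z0+.05)): print(l,P(o,x,y,z))
E
```

```text
[0.57044928 0.13206486 0.24557455] [ 1.79997609e+02 -1.30567258e-02 -1.72272308e+02] [-0.01760092  0.52553953 -1.51263785]
roofFL [334. 445.]
roofFR [566. 349.]
botFL [330. 476.]
botFR [560. 381.]
stripFL [323. 515.]
stripFR [556. 418.]
carFL [331. 575.]
carFR [610. 458.]
carNL [ 34. 162.]
ribfootL [405. 370.]
ribtopL [417. 294.]
```

View pics/p7.png

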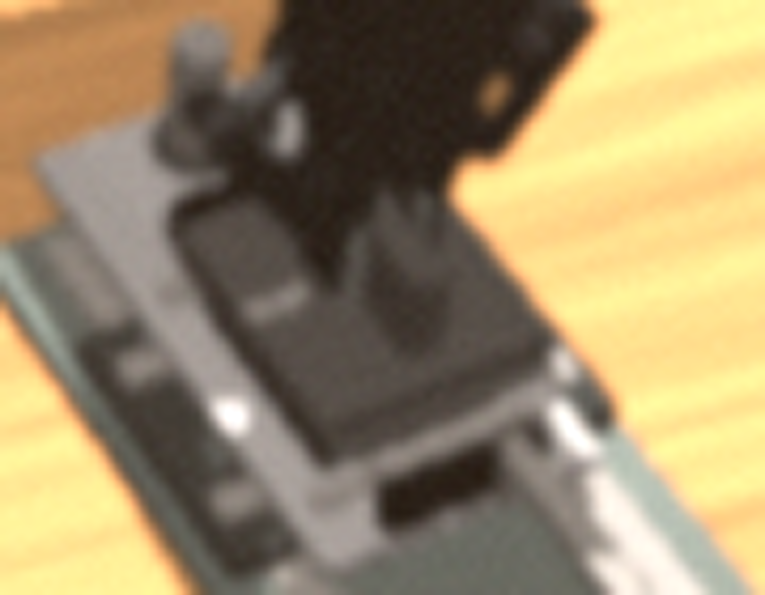

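The view shows the cover just above the catches. Its front-left bottom corner is near (325,465), with (330,476) predicted, and the carriage corner is at (335,570), with (331,575) predicted. I'll fit the edges to get numbers.

```bash
python3 - <<'E'
from m import *
e=np.load('scene7.npy',allow_pickle=True).item()
g=cv2.GaussianBlur(e['color'].astype(np.float32).sum(2),(0,0),.6)
a=np.radians(7.7); ex=np.array([np.cos(a),np.sin(a)]); ey=np.array([-ex[1],ex[0]]); c=np.array([.5704,.1321]); z0=.0546
def pred(s,t,z): return np.array([proj(e,[*(c+s*ex+t*ey),z]) for s,t in zip(s,t)])
def sample(p,dirn,L=5,n=81):
    t=np.linspace(-L,L,n); q=(p+t[:,None]*dirn).astype(np.float32); return t,cv2.remap(g,q[:,0].reshape(1,-1),q[:,1].reshape(1,-1),cv2.INTER_CUBIC).ravel()
def edge(name,P,dirn):
    out=[]
    for p in P:
        t,v=sample(p,dirn); k=np.argmax(np.abs(np.gradient(v))); out.append((t[k].round(2),int(np.gradient(v)[k]*8)))
    print(name,out)
L=np.linspace(-.01,.042,7); W=np.linspace(-.03,.03,7)
pu=lambda axis,z:(lambda q:(q[1]-q[0])/np.linalg.norm(q[1]-q[0]))(pred(*([0,.001],[0,0]) if axis=='x' else ([0,0],[0,.001]),z))
sx=np.linalg.norm(np.diff(pred([0,.001],[0,0],z0),axis=0)); sy=np.linalg.norm(np.diff(pred([0,0],[0,.001],z0),axis=0)); print('px/mm',sx,sy)
edge('front bottom along x',pred(0*W+.05,W,z0),pu('x',z0))
edge('left bottom along y',pred(L,0*L-.041,z0),pu('y',z0))
edge('right roof along y',pred(L,0*L+.041,z0+.015),pu('y',z0))
n=np.array([.5703,.1318]); c=n
edge('carr far edge x',pred(0*W+.07,np.linspace(-.045,-.035,7),.034),pu('x',.034))
edge('carr left y',pred(np.linspace(-.1,-.02,7),0*W-.05,.034),pu('y',.034))
edge('strip outer x',pred(0*W+.051,W,.037),pu('x',.034))
E
```

```text
px/mm 0.3235585987370278 0.34940831268901384
front bottom along x [(np.float64(3.38), -48), (np.float64(3.0), -61), (np.float64(3.5), -60), (np.float64(2.62), -56), (np.float64(-0.62), 51), (np.float64(-1.12), 47), (np.float64(-1.0), 51)]
left bottom along y [(np.float64(-0.5), -72), (np.float64(-1.25), -68), (np.float64(-0.75), -70), (np.float64(-2.88), -78), (np.float64(-0.5), -69), (np.float64(-1.0), -69), (np.float64(-0.88), -67)]
right roof along y [(np.float64(0.25), 100), (np.float64(0.62), 95), (np.float64(0.88), 89), (np.float64(1.0), 84), (np.float64(0.38), 88), (np.float64(0.5), 103), (np.float64(0.62), 101)]
carr far edge x [(np.float64(-0.75), -34), (np.float64(-0.38), -37), (np.float64(-0.25), -33), (np.float64(-1.12), -36), (np.float64(-0.75), -43), (np.float64(-0.38), -38), (np.float64(-1.25), -35)]
carr left y [(np.float64(0.12), 28), (np.float64(-0.12), 30), (np.float64(0.5), 25), (np.float64(0.12), 29), (np.float64(-0.25), 39), (np.float64(5.0), -36), (np.float64(0.0), 47)]
strip outer x [(np.float64(-4.75), 45), (np.float64(-1.25), -48), (np.float64(-0.88), -67), (np.float64(-0.5), -63), (np.float64(-1.12), -60), (np.float64(-4.5), 52), (np.float64(-5.0), 46)]
```

The cover and carriage edges show the same offset of about −2 to −3 mm in x, and about 0 in y. They are aligned to under 1 mm, so I'll press down.

Emit:
{"fn": "jog_arm", "kwargs": {
  "commands": [
    [[0,0,-0.4,0,0,0],[0,0,-0.7,0,0,0],[0,0,-1,0,0,0],[0,0,-1.2,0,0,0],[0,0,-1.2,0,0,0]]
  ]
}}

```text
clock: 16.77
tcp_pos: [0.5721, 0.1323, 0.237]
orientation: [-180.0, 0.4, -172.3]
ft_force: [-0.9, -0.3, 14.9]
gripper_width: 0.0132
finger_force: 61.6
```

Emit:
{"fn": "jog_arm", "kwargs": {
  "commands": [
    [[0,0,-0.15,0,0,0],[0,0,-0.3,0,0,0],[0,0,-0.45,0,0,0],[0,0,-0.6,0,0,0],[0,0,-0.6,0,0,0]]
  ]
}}

```text
clock: 17.4
tcp_pos: [0.5703, 0.1321, 0.2279]
orientation: [180.0, -0.0, -172.3]
ft_force: [-1.1, -0.3, 4.6]
gripper_width: 0.0134
finger_force: 60.0
```

Snapped: z is at the home level. Now I'll press firmly.

Emit:
{"fn": "jog_arm", "kwargs": {
  "commands": [
    [[0,0,-0.15,0,0,0],[0,0,-0.3,0,0,0],[0,0,-0.4,0,0,0],[0,0,-0.4,0,0,0],[0,0,-0.4,0,0,0]]
  ]
}}

```text
clock: 18.02
tcp_pos: [0.5721, 0.1324, 0.2278]
orientation: [-180.0, 0.4, -172.3]
ft_force: [-1.4, 1.5, 23.0]
gripper_width: 0.013
finger_force: 62.9
```

```bash
python3 -c "
from bench import env
s=env.sense(); print(s['tcp_pos'],s['ft_force'],s['orientation'],s['finger_force'])"
```

```text
[0.57208081 0.13239155 0.2277592 ] [-1.41920504  1.47339149 23.00279048] [-179.98170495    0.40784329 -172.26596107] 62.94032335281372
```

Emit:
{"fn": "jog_arm", "kwargs": {
  "commands": [
    [[0,0,0,0,0,0],[0,0,0,0,0,0],[0,0,0,0,0,0]]
  ]
}}

```text
clock: 18.4
tcp_pos: [0.5721, 0.1324, 0.2278]
orientation: [-180.0, 0.4, -172.3]
ft_force: [-0.9, 0.6, 23.6]
gripper_width: 0.0134
finger_force: 62.9
```

```bash
python3 -c "
from bench import env
print(env.hand_in())"
```

```text
the job is handed in; nothing more can be done
None
```

I handed the job in at 18.4 s: by my measurements both studs rested under the pointer in order, and the cover is snapped home and held down with about 23 N. The hand-in gave no verdict.

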